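Start a self-tapping wing screw in the lathe's bearing block

ROBOT

A 6-joint arm with a two-finger parallel gripper is mounted at the origin on the work surface. World frame = base frame: x ahead of the robot, y to its left, z up, the work surface at z = 0. Lengths are in m, angles in rad, forces in N, time in s.
With the tool pointing down it reaches from about 0.3 to 0.775 m from the base axis. Payload 14.6 kg.
Tool frame: the origin (TCP) lies at the very end of the fingers, on their centre line; the grasp point (between the pads) lies 19 mm behind it; z points along the fingers, y is the direction in which the jaws open and shut (so a half turn about z gives the same grasp; the last joint's range is limited). The gripper opens to 94 mm and grips with 3 to 60 N. Pads are 16 mm wide; open, the fingers measure 119 mm over their backs; the gripper's body (75 mm by 177 mm) begins 78 mm behind the grasp point.
Start: joints at [1.191, 0.3, 1.521, -0, 1.321, -0.067], TCP at [0.169, 0.523, 0.205] pointing down, gripper open.
Joint ranges: [-3.03, 3.03], [-0.79, 2.21], [0.23, 2.52], [-1.04, 4.18], [0, 3.07], [-2.55, 2.55]. Speed limits (rad/s): [2.22, 2.22, 2.57, 3.14, 3.14, 3.14].

INTERFACE

Orientations are given as [roll, pitch, yaw] about the fixed x, y, z axes, in that order (R = Rz(yaw) Ry(pitch) Rx(roll)).
In Python, from station import ctrl, eyes gives the robot as it stands.
- The arm moves only by the tool jog_arm, never from a script. Its argument "moves" is a list of rows, each a list of 3 entries, a list of its own where there are three numbers: the shift along the world's x, y, z in mm, then the turn, a rotation vector about the world's x, y, z in units of 5 degrees (1.0 is 5 degrees), then the finger opening in mm, from 0 to 94. In form: [[[tx, ty, tz], [wx, wy, wz], jaw], ...]. A call has 1 to 5 rows; each row is the pose to reach, as a shift and turn from the pose commanded when the call began; what a row does not reach only later rows make up. A row lasts 1/12 s, in which the tool goes at most 41.7 mm and 7.16 degrees, less where a joint would pass 70% of its speed; a pose out of reach is approached as far as the arm can. A call with a gripper value outside its range is refused whole. The fingers move at their own pace and stop on an object; "squeeze" is the grip in N (left out, the last holds). Time passes only in rows, so rows that repeat a pose let the fingers close. It gives the time, the measured TCP pose, the force and the opening at its end, in the units of the state.
- ctrl.get_obs(): the state, without advancing time (a new reading comes with each control period).
- eyes.camera(name): name is "scene" or "top" or "wrist"; returns a dict with "frame" (384x512x3 uint8, red, green, blue), "vertical_fov" (degrees; the focal length in pixels is half the picture's height over the tangent of half this angle, whatever the lens; pixels are square), "cx", "cy" (the principal point, pixels), "k1" (the pictures are not rectified: a ray, as slopes to the right and down, at radius r is drawn at 1 + k1 r^2 times it, then the intrinsics apply), "eye" and "attitude" of the camera in the world; the wrist camera has in their place "hand_eye" (4x4, takes a point from camera to tool coordinates, whose origin is the TCP and whose axes are the flange's). Camera axes: x right, y down, z forward; pixel columns grow to the right and rows downward; lengths in m; the calibration is good to about 2 mm. A picture is of the moment at which its call begins: read the wrist's pose just before it. There is no depth.
- ctrl.hand_in(): hands the job in, once; it reports no verdict.
The state is a dict: "time_s": time; "qpos": joint angles; "joint_vel": joint speeds; "tau": joint torques, N m; "ee_pos": TCP position; "eef_rot": TCP orientation; "force": force on the tool from outside, world axes, zero at the start; "moment": the same for the moment, N m; "grip_width": finger opening in m.
Only numpy, scipy, OpenCV 4.12 (cv2) and the standard library are available. Lean on these libraries where they do the work, as an engineer would, in place of code of your own. Each camera call takes 0.05 s, during which the arm holds its last target.

TASK

Take the wing-headed self-tapping screw out of the wooden rack and stand it tip down in the pilot hole of the pine bearing block. Then push down firmly and turn it clockwise so that it cuts its first thread, until turning has drawn it at least half a turn, 3 mm, deeper than where its tip first rested, and let go of it, standing in the hole. Do not lean on it harder than about 30 N (the pine would split), and leave the other two fasteners, the tin and the offcut where they are.

Things in the scene. Friction and masses are not known exactly. Their poses are not given: they have to be found in the camera images.
- screw_wing (a point): Centre of the flat aluminium wing head of the loose screw: 34 mm wide (x), 12 mm thick (y: grip across the flat faces), 44 mm tall (z, up along the screw), notch on top. Its blunt steel shank, 14 mm thick and 45 mm long, starts 22 mm below this point; the tip is 67 mm below it. It starts upright in one of the rack's holes, the head resting on the rack; lift it 50 mm to clear.
- screw_tip (a point): Centre of the blunt lower end of the same screw, with four small cutting lips. Pushed by less than about 10 to 16 N (it varies) it just spins in place when turned; under a firmer push (18 to 24 N is good) clockwise turning makes the thread bite and sinks it 6 mm per full turn, and the push must follow it down. Pushing without turning, or turning anticlockwise, cuts nothing.
- pilot_mouth (a point): Centre of the pilot hole's mouth in the top of the pine bearing block; z points up. The hole goes straight down, 17 mm wide for the 14 mm shank, with a 3 mm chamfer. The tip comes to rest on wood 17 to 27 mm below the mouth: this depth varies and cannot be seen. The wood gives springily, about 1 mm per 10 N. Let go, the screw stays in the hole, leaning a little in its play.
- thread (a joint): How far the thread has been cut, in rad of biting turn clockwise seen from above: 0 at the start (nothing cut), grows only while the screw bites; 3.14 is half a turn, 3 mm deeper; the hole ends it at 9.
- bolt_head (a point): Centre of the 26 mm wide, 10 mm tall hexagonal head of a plain bolt standing in another hole of the same rack (bystander, loose).
- stud_ball (a point): Centre of the 22 mm black ball on a stud standing in another hole of the same rack (bystander, loose).
- rack: Wooden rack fixed to the table, 70 mm (x) x 250 mm (y) x 55 mm tall, origin at the centre of its underside; three 17 mm holes in a row along its y, 80 mm apart, the middle one at its centre.
- tin: Brass-coloured closed tin, 66 mm wide and 55 mm tall, loose on the table; origin at the centre of its underside (bystander).
- offcut: Pine offcut, 90 x 45 x 30 mm, loose on the table; origin at the centre of its underside (bystander).
- screw: The loose wing screw as a whole (about 70 g); origin at its tip, z up along it, x along the wing's width.
- block: Pine bearing block, 130 x 110 x 70 mm tall, fixed to the table, with the pilot hole at the centre of its top and a brass bearing disc on one side; origin at the centre of its underside. More than 35 N between screw and block splits the wood.
Mind the look-alikes: they are no part of the job. There is more than one size of the screw; the job needs the largest.

How it is judged:
By the outcome, as a careful person would: the job done as asked, in the order asked, and still so for the second after the job is handed in, with the robot touching nothing.
It also fails if it takes over 72 s, if anything falls off the work surface, if the arm or the gripper's body presses on something with over 40 N, if the wrist force passes 120 N, or if a joint passes its speed limit or range.

## Working session

There is one attempt and no reset: what is moved stays moved. The work goes in short steps, Python scripts to look and compute and a tool call to move; the robot and the scene stay as the last step left them, time stands still between calls to the robot, and variables do not carry over. Pictures are saved under pics/ and viewed, and the job is handed in when it is done.

Besides the shell and the picture viewer there is one more tool, called after "Request:" by a JSON object that holds its "method" and its "body", one argument or row to a line. jog_arm: Moves the arm, as the interface text tells. Its arguments: {"type":"object","properties":{"moves":{"type":"array","items":{"type":"array"}},"squeeze":{"type":"number"}},"required":["moves"]}

```bash
mkdir -p pics; ls; cat > h.py <<'E'
import numpy as np, cv2
from scipy.spatial.transform import Rotation as R
def toolT(o):
    T=np.eye(4);T[:3,:3]=R.from_euler('xyz',o['eef_rot']).as_matrix() if np.size(o['eef_rot'])==3 else np.array(o['eef_rot']);T[:3,3]=o['ee_pos'];return T
def camT(c,o=None):
    if 'hand_eye' in c: return toolT(o)@np.array(c['hand_eye'])
    T=np.eye(4);a=np.array(c['attitude']);T[:3,:3]=a if a.shape==(3,3) else R.from_euler('xyz',a).as_matrix();T[:3,3]=c['eye'];return T
def K(c):
    f=192/np.tan(np.radians(c['vertical_fov'])/2);return f,c['cx'],c['cy'],c['k1']
def ray(c,T,u,v):
    f,cx,cy,k=K(c);d=np.array([(u-cx)/f,(v-cy)/f]);s=d.copy()
    for _ in range(30): s=d/(1+k*(s@s))
    return T[:3,3],T[:3,:3]@np.array([s[0],s[1],1])
def onz(c,T,u,v,z):
    e,d=ray(c,T,u,v);return e+d*(z-e[2])/d[2]
def proj(c,T,p):
    q=T[:3,:3].T@(np.array(p)-T[:3,3]);s=q[:2]/q[2];f,cx,cy,k=K(c);s=s*(1+k*(s@s));return f*s[0]+cx,f*s[1]+cy
def save(c,n): cv2.imwrite('pics/'+n,cv2.cvtColor(c['frame'],cv2.COLOR_RGB2BGR))
import pickle
E
python3 - <<'E'
from station import ctrl,eyes
from h import *
o=ctrl.get_obs();print(o)
for n in ['scene','top','wrist']:
    c=eyes.camera(n);save(c,n+'0.png');pickle.dump((c,o),open(n+'0.pkl','wb'));print({k:v for k,v in c.items() if k!='frame'})
E
```

```text
pics
{'time_s': 0.0, 'qpos': array([ 1.19141619e+00,  3.00511736e-01,  1.52157164e+00,  1.91362058e-05,
        1.32066857e+00, -6.66174129e-02]), 'joint_vel': array([ 0.00051782, -0.00117995, -0.00167638,  0.00020842, -0.00061717,
        0.00195148]), 'tau': array([ 8.40346420e-04, -5.31808162e+01, -3.52745998e+01,  7.09294947e-02,
        2.43276829e-02, -9.43255100e-05]), 'ee_pos': array([0.16914262, 0.52308192, 0.20486803]), 'eef_rot': array([-3.14043717e+00, -9.56657510e-05,  2.82882513e+00]), 'force': array([ 0.89371715, -0.42857617,  0.63269169]), 'moment': array([-0.00720163,  0.02071255, -0.02289093]), 'grip_width': 0.09408045830672472}
{'vertical_fov': 53.6988623842463, 'cx': 245.80973695002356, 'cy': 197.30983910580883, 'k1': -0.12182666740444516, 'eye': array([1.02948031, 0.31155176, 0.53955929]), 'attitude': array([-2.30093362,  0.02092281,  2.17337168])}
{'vertical_fov': 42.72166221028654, 'cx': 252.54960733210416, 'cy': 204.11888799073787, 'k1': 0.04728347976145812, 'eye': array([0.50170583, 0.01734518, 0.97861039]), 'attitude': array([-3.02452444, -0.01246134, -1.55645783])}
{'vertical_fov': 58.185405464932074, 'cx': 258.3195388650346, 'cy': 194.393810303563, 'k1': -0.09051932467236337, 'hand_eye': array([[ 1.02574752e-03, -9.63207036e-01, -2.68758542e-01,
         7.83050155e-02],
       [ 9.99999020e-01,  7.31876794e-04,  1.19362770e-03,
        -1.14459350e-03],
       [-9.53012456e-04, -2.68759503e-01,  9.63206842e-01,
        -1.80023936e-01],
       [ 0.00000000e+00,  0.00000000e+00,  0.00000000e+00,
         1.00000000e+00]])}
```

View pics/scene0.png

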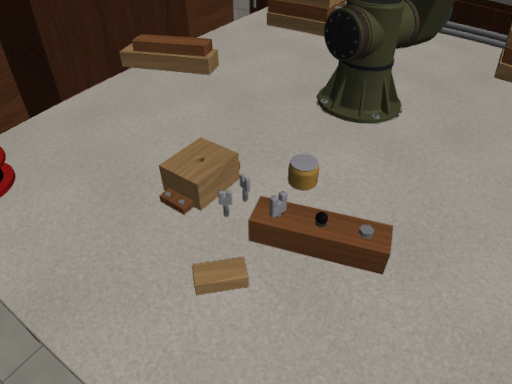

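View pics/top0.png

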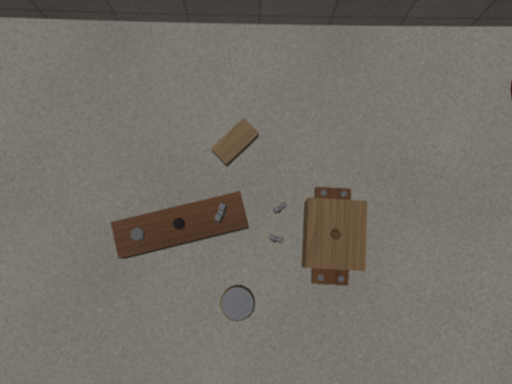

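View pics/wrist0.png

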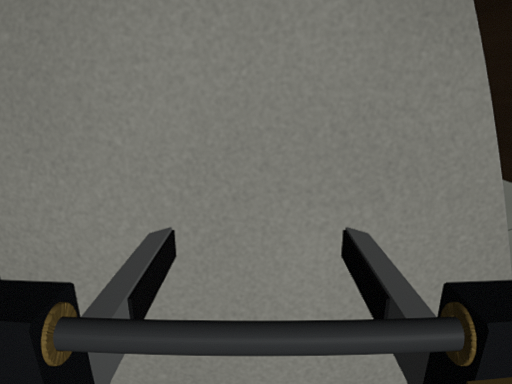

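The top view shows the rack at about (180,225) with the wing screw at (220,212), and the block's hole at (336,234). The two small look-alikes are at (280,207) and (276,239). I'll zoom in to get exact pixels.

```bash
python3 - <<'E'
from h import *
c,o=pickle.load(open('top0.pkl','rb'))
f=cv2.cvtColor(c['frame'],cv2.COLOR_RGB2BGR)
a=cv2.resize(f[190:240,190:250],None,fx=8,fy=8,interpolation=cv2.INTER_CUBIC)
b=cv2.resize(f[205:265,306:366],None,fx=6,fy=6,interpolation=cv2.INTER_CUBIC)
im=np.zeros((760,480,3),np.uint8);im[:400,:480]=a;im[400:760,:360]=b
im=cv2.convertScaleAbs(im,alpha=1.6)[:600+160]
cv2.imwrite('pics/z1.png',cv2.resize(im,(378,598)))
c2,o=pickle.load(open('scene0.pkl','rb'))
f=cv2.cvtColor(c2['frame'],cv2.COLOR_RGB2BGR)
cv2.imwrite('pics/z2.png',cv2.resize(f[130:250,150:310],None,fx=5,fy=5,interpolation=cv2.INTER_CUBIC)[:600])
T=camT(c);print(T)
for n,u,v,z in [('wing',220,212,.099),('hole',336,234,.07),('ball',179,224,.07),('bolt',137,234,.06)]:
    print(n,onz(c,T,u,v,z))
E
```

```text
[[ 0.0143369  -0.99303238  0.11696643  0.50170583]
 [-0.99981957 -0.01569518 -0.01069976  0.01734518]
 [ 0.01246102 -0.11679193 -0.99307823  0.97861039]
 [ 0.          0.          0.          1.        ]]
wing [0.59010815 0.0662167  0.099     ]
hole [ 0.55546198 -0.14775327  0.07      ]
ball [0.56955665 0.14303879 0.07      ]
bolt [0.55053927 0.22159067 0.06      ]
```

View pics/z1.png

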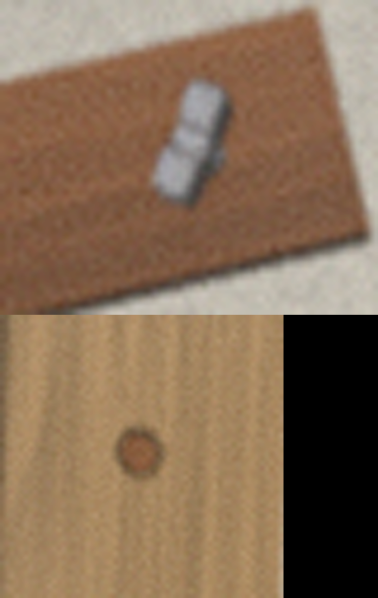

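View pics/z2.png

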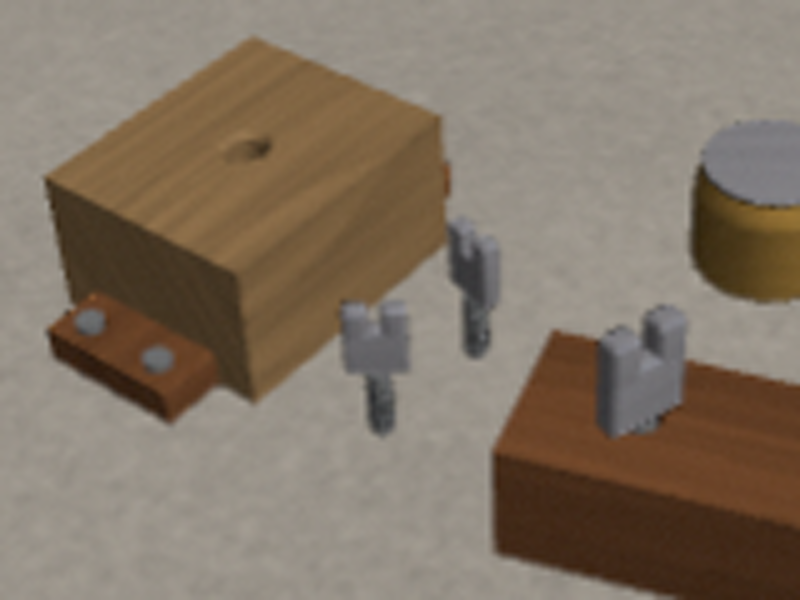

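Request:
{"method": "jog_arm", "body": {
  "moves": [
    [[27,-29,0],[0,0,0],60],
    [[54,-58,0],[0,0,0],60],
    [[81,-87,0],[0,0,0],60],
    [[108,-116,0],[0,0,0],60],
    [[135,-145,0],[0,0,0],60]
  ]
}}

```text
time_s: 0.57
ee_pos: [0.305, 0.3767, 0.2053]
eef_rot: [-3.141, -0.0, 2.829]
force: [-0.3, 0.3, -0.2]
grip_width: 0.064
```

Request:
{"method": "jog_arm", "body": {
  "moves": [
    [[27,-29,0],[0,0,0],60],
    [[54,-58,0],[0,0,0],60],
    [[81,-87,0],[0,0,0],60],
    [[108,-116,0],[0,0,0],60],
    [[135,-145,0],[0,0,0],60]
  ]
}}

```text
time_s: 0.98
ee_pos: [0.4402, 0.2316, 0.2055]
eef_rot: [3.142, 0.0, 2.829]
force: [0.2, 0.5, 0.2]
grip_width: 0.0601
```

Request:
{"method": "jog_arm", "body": {
  "moves": [
    [[27,-29,0],[0,0,0],60],
    [[54,-58,0],[0,0,0],60],
    [[81,-87,0],[0,0,0],60],
    [[108,-116,0],[0,0,0],60],
    [[135,-145,0],[0,0,0],60]
  ]
}}

```text
time_s: 1.4
ee_pos: [0.5752, 0.0865, 0.2052]
eef_rot: [-3.142, -0.0, 2.829]
force: [0.5, 0.5, -0.2]
grip_width: 0.0603
```

Request:
{"method": "jog_arm", "body": {
  "moves": [
    [[16,-22,0],[0,0,-0.5],60],
    [[16,-22,0],[0,0,-0.5],60]
  ]
}}

```text
time_s: 1.57
ee_pos: [0.5921, 0.0623, 0.2044]
eef_rot: [-3.141, -0.001, 2.779]
force: [-0.5, 0.4, -0.3]
grip_width: 0.0599
```

```bash
python3 - <<'E'
from station import ctrl,eyes
from h import *
o=ctrl.get_obs();print(o)
c=eyes.camera('wrist');save(c,'wrist1.png');pickle.dump((c,o),open('wrist1.pkl','wb'))
T=camT(c,o)
for p in [(.590,.066,.099),(.590,.066,.055)]: print(proj(c,T,p))
E
```

```text
{'time_s': 1.5667, 'qpos': array([ 4.35371247e-02,  4.03008459e-01,  1.38497229e+00, -6.63856604e-04,
        1.35456289e+00, -1.16422544e+00]), 'joint_vel': array([ 0.07160905, -0.04485663,  0.06417049,  0.01371802, -0.01069601,
        0.00574991]), 'tau': array([-1.85402982e+00, -5.80667961e+01, -3.75214291e+01, -2.08690250e-02,
        2.35286476e-01, -2.14892034e-01]), 'ee_pos': array([0.59213431, 0.0622552 , 0.20441357]), 'eef_rot': array([-3.14062114e+00, -6.17148864e-04,  2.77870133e+00]), 'force': array([-0.49479356,  0.36769118, -0.29053409]), 'moment': array([-0.01170382, -0.00729735,  0.03122236]), 'grip_width': 0.059941147617967656}
(np.float64(262.57918101094316), np.float64(189.17021100287084))
(np.float64(262.0448860040212), np.float64(177.76775829718775))
```

View pics/wrist1.png

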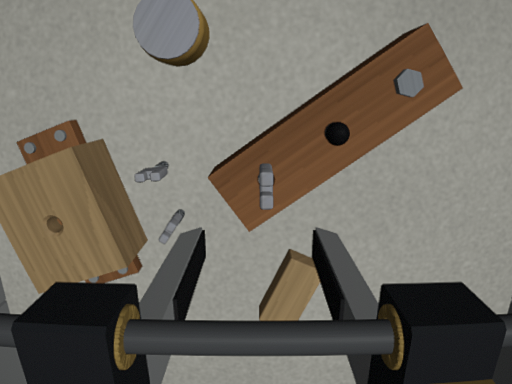

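Wrist view: the wing head is at about (266,187), upright in the image and so lined up with the jaws. The block hole is at (55,224). Next I'll measure both by mask.

```bash
cat > meas.py <<'E'
from h import *
def wing(c,T,box,zt):
    x0,y0,x1,y1=box
    hsv=cv2.cvtColor(c['frame'],cv2.COLOR_RGB2HSV)[y0:y1,x0:x1]
    m=((hsv[...,1]<60)&(hsv[...,2]>60)).astype(np.uint8)
    n,l,s,ce=cv2.connectedComponentsWithStats(m)
    i=1+np.argmax(s[1:,4]);cnt=cv2.findContours((l==i).astype(np.uint8),0,1)[0][0].reshape(-1,2)+[x0,y0]
    P=np.array([onz(c,T,u,v,zt)[:2] for u,v in cnt],np.float32)
    r=cv2.minAreaRect(P*1000);b=cv2.boxPoints(r)
    return ce[i]+[x0,y0],s[i,4],r,b
E
python3 - <<'E'
from meas import *
from station import ctrl,eyes
c,_=pickle.load(open('top0.pkl','rb'))
print(wing(c,camT(c),(205,198,236,226),.099))
o=ctrl.get_obs();c=eyes.camera('wrist');pickle.dump((c,o),open('wrist2.pkl','wb'));T=camT(c,o);print(o['ee_pos'],o['eef_rot'])
print(wing(c,T,(252,155,282,215),.099))
f=cv2.cvtColor(c['frame'],cv2.COLOR_RGB2BGR)
a=cv2.resize(f[150:220,235:295],None,fx=8,fy=8,interpolation=cv2.INTER_CUBIC)
b=cv2.resize(f[200:250,30:80],None,fx=6,fy=6,interpolation=cv2.INTER_CUBIC)
im=np.zeros((560,780,3),np.uint8);im[:,:480]=a;im[:300,480:]=b
cv2.imwrite('pics/z3.png',im)
# triangulate hole
def hole(c,box):
    x0,y0,x1,y1=box;g=cv2.cvtColor(c['frame'],cv2.COLOR_RGB2HSV)[y0:y1,x0:x1]
    g=cv2.cvtColor(c['frame'],cv2.COLOR_RGB2GRAY)[y0:y1,x0:x1]
    m=(g<np.median(g)*.82).astype(np.uint8);n,l,s,ce=cv2.connectedComponentsWithStats(m);i=1+np.argmax(s[1:,4]);return ce[i]+[x0,y0],s[i]
h,s=hole(c,(42,210,70,238));print(h,s,onz(c,T,*h,.07))
ct,_=pickle.load(open('top0.pkl','rb'));h,s=hole(ct,(325,223,348,246));print(h,s,onz(ct,camT(ct),*h,.07))
E
```

```text
(array([219.66129032, 211.92741935]), np.int32(124), ((589.25830078125, 64.75141906738281), (17.399248123168945, 34.80712127685547), 69.59060668945312), array([[569.9135  ,  62.666985],
       [602.5356  ,  50.528847],
       [608.6031  ,  66.83585 ],
       [575.981   ,  78.97399 ]], dtype=float32))
[0.59096081 0.06426301 0.20448688] [-3.14096661e+00 -1.13931845e-03  2.78163941e+00]
(array([264.3989726 , 188.89383562]), np.int32(584), ((589.0010375976562, 69.29580688476562), (11.92989730834961, 39.83211135864258), 69.9961166381836), array([[568.246   ,  70.503685],
       [605.67505 ,  56.877766],
       [609.7561  ,  68.08793 ],
       [572.327   ,  81.71385 ]], dtype=float32))
[ 53.16371681 225.24336283] [  3   7  17  19 226] [ 0.55702478 -0.14443821  0.07      ]
[335.05813953 233.87209302] [ 5  6 11 11 86] [ 0.55567083 -0.14601186  0.07      ]
```

View pics/z3.png

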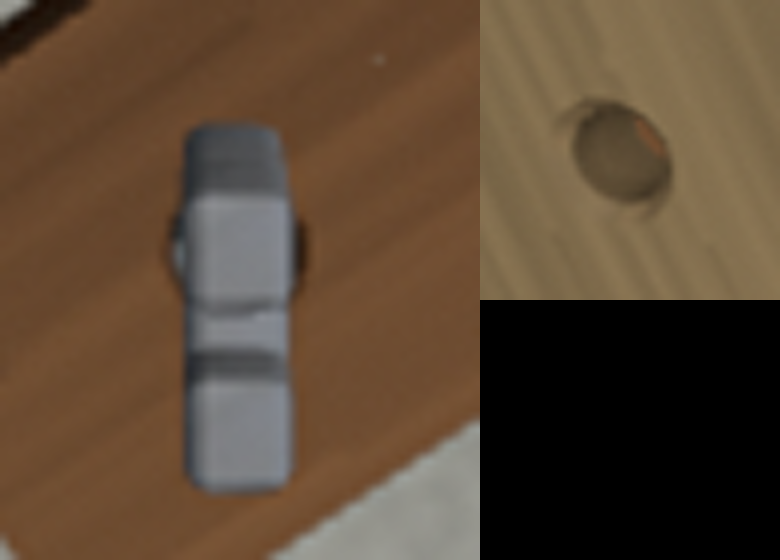

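```bash
python3 - <<'E'
from meas import *
c,o=pickle.load(open('wrist2.pkl','rb'));T=camT(c,o)
a=onz(c,T,264.7,192.6,.099);print(a, (np.linalg.inv(toolT(o))@np.r_[a,1])[:3])
print(np.linalg.norm(onz(c,T,264.9,174.4,.099)-onz(c,T,264.9,211.2,.099)))
# bottom of head / rack edge check through top camera
ct,_=pickle.load(open('top0.pkl','rb'));print(proj(ct,camT(ct),a), proj(ct,camT(ct),(.5902,.0673,.099)))
E
```

```text
[0.5922828  0.06869471 0.099     ] [0.00020353 0.00467937 0.10548427]
0.0327420320111094
(np.float64(218.64839409205825), np.float64(210.7763609654179)) (np.float64(219.3983861221365), np.float64(211.93991697726128))
```

Request:
{"method": "jog_arm", "body": {
  "moves": [
    [[1,4,-30],[0,0,0],50],
    [[1,4,-60],[0,0,0],50],
    [[1,4,-84],[0,0,0],50],
    [[1,4,-84],[0,0,0],50],
    [[1,4,-84],[0,0,0],50]
  ]
}}

```text
time_s: 2.08
ee_pos: [0.5906, 0.0712, 0.1215]
eef_rot: [-3.141, -0.001, 2.787]
force: [0.3, 0.6, 0.4]
grip_width: 0.05
```

```bash
python3 - <<'E'
from station import ctrl,eyes
from meas import *
o=ctrl.get_obs();print(o['ee_pos'],o['eef_rot'])
c=eyes.camera('wrist');save(c,'wrist3.png');pickle.dump((c,o),open('wrist3.pkl','wb'))
E
```

```text
[0.5905697  0.07120437 0.12149441] [-3.14108477e+00 -1.43931414e-03  2.78659164e+00]
```

View pics/wrist3.png

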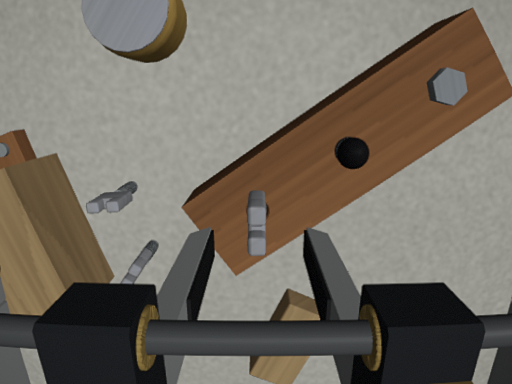

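```bash
python3 - <<'E'
from meas import *
c,o=pickle.load(open('wrist3.pkl','rb'));T=camT(c,o)
f=cv2.cvtColor(c['frame'],cv2.COLOR_RGB2BGR)
cv2.imwrite('pics/z4.png',cv2.resize(f[180:270,200:320],None,fx=6,fy=6,interpolation=cv2.INTER_CUBIC))
E
```

```text
(no output)
```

View pics/z4.png

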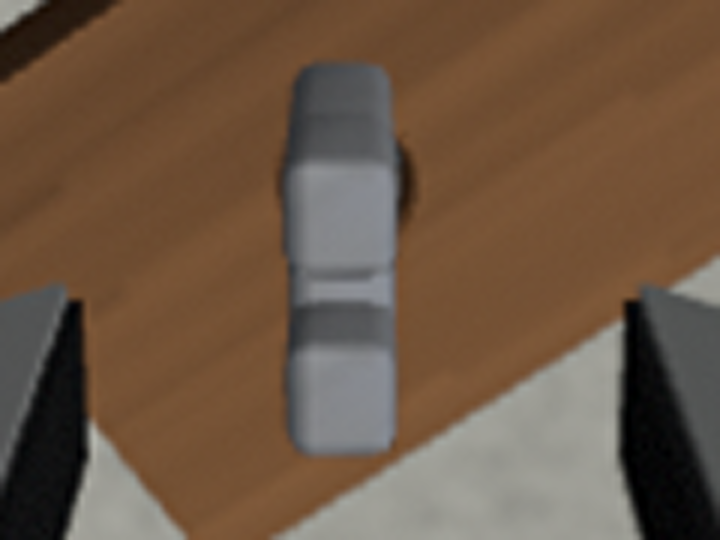

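```bash
python3 - <<'E'
from meas import *
c,o=pickle.load(open('wrist3.pkl','rb'));T=camT(c,o)
a=onz(c,T,256.9,230.6,.099);print(a,(np.linalg.inv(toolT(o))@np.r_[a,1])[:3], proj(c,T,o['ee_pos']))
E
```

```text
[0.59166671 0.06890663 0.099     ] [-0.00185966 -0.00176173  0.02249266] (np.float64(259.9012991533057), np.float64(242.23368909905315))
```

Request:
{"method": "jog_arm", "body": {
  "moves": [
    [[1,-1.5,-25],[0,0,0],50],
    [[1,-1.5,-50],[0,0,0],50],
    [[1,-1.5,-59],[0,0,0],50],
    [[1,-1.5,-59],[0,0,0],30],
    [[1,-1.5,-59],[0,0,0],20]
  ],
  "squeeze": 10
}}

```text
time_s: 2.55
ee_pos: [0.5929, 0.069, 0.0641]
eef_rot: [3.141, 0.001, 2.785]
force: [-0.3, 0.1, 0.9]
grip_width: 0.04
```

Request:
{"method": "jog_arm", "body": {
  "moves": [
    [[0,0,0],[0,0,0],14],
    [[0,0,0],[0,0,0],10],
    [[0,0,0],[0,0,0],8],
    [[0,0,0],[0,0,0],6],
    [[0,0,0],[0,0,0],6]
  ],
  "squeeze": 10
}}

```text
time_s: 2.97
ee_pos: [0.5925, 0.0688, 0.0631]
eef_rot: [3.141, 0.001, 2.785]
force: [-0.7, -0.0, 4.2]
grip_width: 0.0119
```

Request:
{"method": "jog_arm", "body": {
  "moves": [
    [[0,0,0],[0,0,0],4],
    [[0,0,0],[0,0,0],4],
    [[0,0,8],[0,0,0],4],
    [[0,0,24],[0,0,0],4],
    [[0,0,45],[0,0,0],4]
  ],
  "squeeze": 55
}}

```text
time_s: 3.38
ee_pos: [0.5914, 0.0688, 0.107]
eef_rot: [-3.14, -0.003, 2.785]
force: [-0.2, 0.2, -0.9]
grip_width: 0.0114
```

Request:
{"method": "jog_arm", "body": {
  "moves": [
    [[0,0,30],[0,0,0],4],
    [[0,0,60],[0,0,0],4],
    [[0,0,65],[0,0,0],4],
    [[0,0,65],[0,0,0],4]
  ]
}}

```text
time_s: 3.72
ee_pos: [0.593, 0.0688, 0.1748]
eef_rot: [3.14, 0.004, 2.785]
force: [0.6, -0.0, -1.0]
grip_width: 0.0118
```

```bash
python3 - <<'E'
from station import ctrl,eyes
from meas import *
o=ctrl.get_obs();print(o)
for n in ['wrist','scene']:
    c=eyes.camera(n);save(c,n+'4.png');pickle.dump((c,o),open(n+'4.pkl','wb'))
f=cv2.cvtColor(c['frame'],cv2.COLOR_RGB2BGR)
cv2.imwrite('pics/z5.png',cv2.resize(f[110:250,150:350],None,fx=4,fy=4,interpolation=cv2.INTER_CUBIC))
E
```

```text
{'time_s': 3.7167, 'qpos': array([ 5.42321654e-02,  4.26825156e-01,  1.42135214e+00, -1.76099015e-05,
        1.28957572e+00, -1.16014104e+00]), 'joint_vel': array([-1.52566786e-03,  4.52169531e-02,  5.32434710e-02, -7.94645514e-05,
       -3.51823375e-02, -5.70699938e-04]), 'tau': array([ 2.27678317e-02, -6.27095389e+01, -3.70583546e+01,  1.53201196e-02,
        6.14883341e-01, -9.79011475e-05]), 'ee_pos': array([0.59298575, 0.06883977, 0.17483076]), 'eef_rot': array([3.14007535, 0.00352717, 2.78517171]), 'force': array([ 0.599724  , -0.01370894, -0.96465873]), 'moment': array([ 0.00916456,  0.01500174, -0.01032091]), 'grip_width': 0.011762802147877635}
```

View pics/wrist4.png

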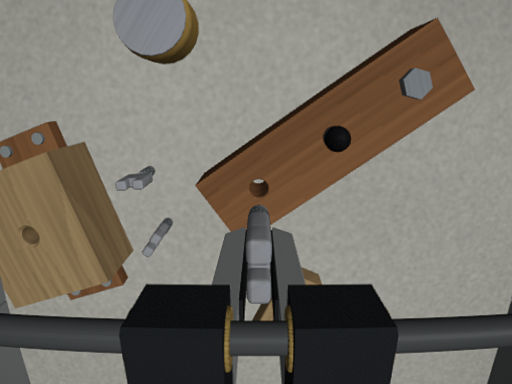

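View pics/z5.png

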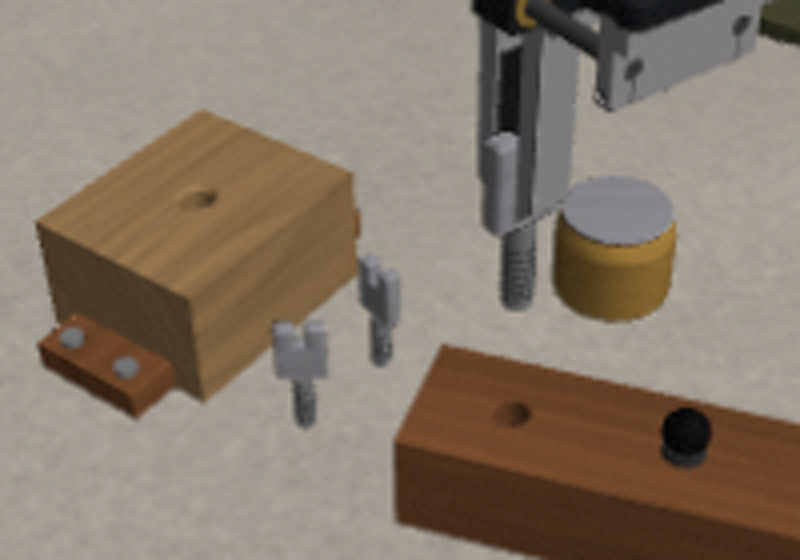

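Request:
{"method": "jog_arm", "body": {
  "moves": [
    [[-4,-21,0],[0,0,1],4],
    [[-7,-43,0],[0,0,2],4],
    [[-11,-64,0],[0,0,3],4],
    [[-15,-86,0],[0,0,4],4],
    [[-18,-107,0],[0,0,5],4]
  ]
}}

```text
time_s: 4.23
ee_pos: [0.5732, -0.0391, 0.1706]
eef_rot: [3.141, -0.003, -3.057]
force: [0.2, 0.0, -1.0]
grip_width: 0.0115
```

Request:
{"method": "jog_arm", "body": {
  "moves": [
    [[-4,-21,0],[0,0,1],4],
    [[-7,-43,0],[0,0,2],4],
    [[-11,-64,0],[0,0,3],4],
    [[-15,-86,0],[0,0,4],4],
    [[-18,-107,0],[0,0,5],4]
  ]
}}

```text
time_s: 4.65
ee_pos: [0.5552, -0.1461, 0.1706]
eef_rot: [3.139, -0.002, -2.621]
force: [-0.3, 0.1, -1.5]
grip_width: 0.0114
```

Request:
{"method": "jog_arm", "body": {
  "moves": [
    [[0,0,-10],[0,0,0],4],
    [[0,0,-20],[0,0,0],4],
    [[0,0,-30],[0,0,0],4],
    [[0,0,-30],[0,0,0],4],
    [[0,0,-30],[0,0,0],4]
  ]
}}

```text
time_s: 5.07
ee_pos: [0.556, -0.1442, 0.1413]
eef_rot: [3.14, -0.001, -2.625]
force: [0.5, 0.7, 0.0]
grip_width: 0.0117
```

```bash
python3 - <<'E'
from station import ctrl,eyes
from meas import *
o=ctrl.get_obs();print(o['ee_pos'],o['eef_rot'],o['qpos'],o['force'])
for n in ['wrist','scene','top']:
    o=ctrl.get_obs();c=eyes.camera(n);save(c,n+'5.png');pickle.dump((c,o),open(n+'5.pkl','wb'))
    T=camT(c,o);e=np.array(o['ee_pos']);Tt=toolT(o);tip=e+Tt[:3,2]*.053
    print(n,proj(c,T,tip),proj(c,T,(.5557,-.146,.07)),proj(c,T,(.557,-.1444,.07)))
    if n=='scene':
        f=cv2.cvtColor(c['frame'],cv2.COLOR_RGB2BGR);cv2.imwrite('pics/z6.png',cv2.resize(f[80:220,130:290],None,fx=5,fy=5,interpolation=cv2.INTER_CUBIC)[:600])
E
```

```text
[ 0.55596225 -0.14424255  0.14131748] [ 3.13998396e+00 -1.39608537e-03 -2.62508113e+00] [-3.17636989e-01  4.13046485e-01  1.52233686e+00  4.98612145e-05
  1.20833881e+00 -2.40496144e+00] [0.50795594 0.74803661 0.02791478]
wrist (np.float64(259.0364614030848), np.float64(213.23854657432247)) (np.float64(256.986254953811), np.float64(204.2644729786585)) (np.float64(257.96696420010477), np.float64(206.66657251804216))
scene (np.float64(198.6293215391625), np.float64(151.48545735316668)) (np.float64(199.13419608091755), np.float64(158.57074872077607)) (np.float64(199.32074817349198), np.float64(159.11814776906874))
top (np.float64(336.2242945874006), np.float64(232.79181584439937)) (np.float64(335.0516314735055), np.float64(233.85622793887848)) (np.float64(334.1827377098582), np.float64(233.14014826010754))
```

View pics/wrist5.png

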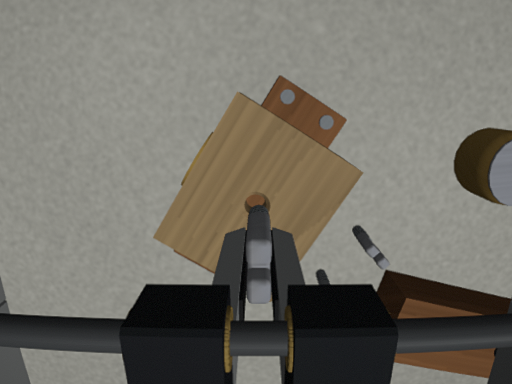

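View pics/z6.png

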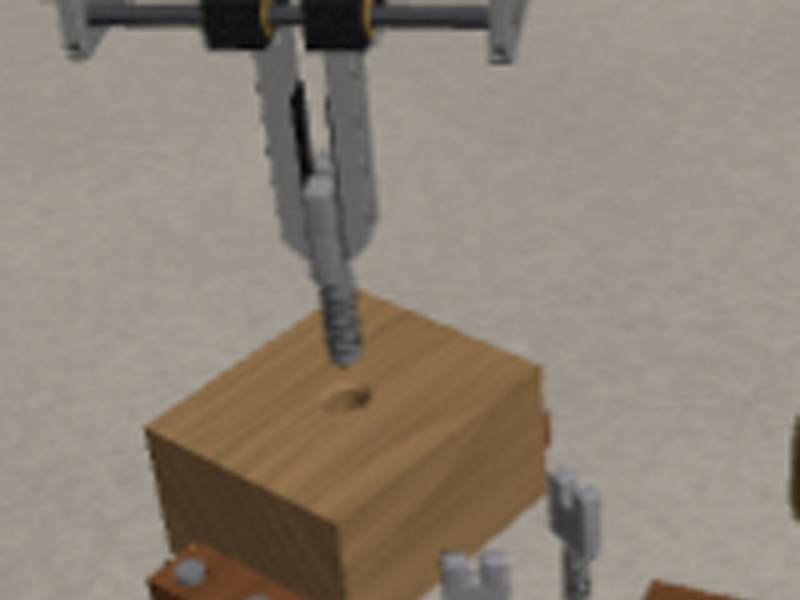

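View pics/top5.png

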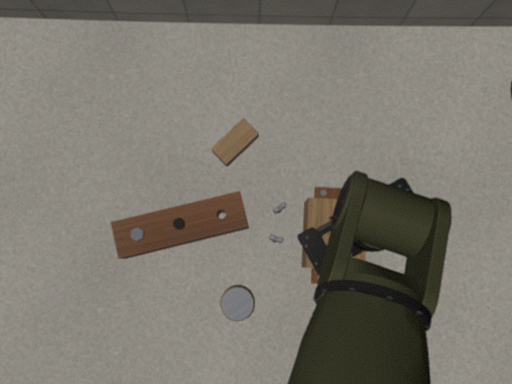

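```bash
python3 - <<'E'
from meas import *
c,o=pickle.load(open('scene5.pkl','rb'));T=camT(c,o);Tt=toolT(o);e=Tt[:3,3]
for d in [-.036,.008,.053]:
    p=proj(c,T,e+Tt[:3,2]*d);print(d,p,((p[0]-130)*5,(p[1]-80)*5))
c,o=pickle.load(open('wrist5.pkl','rb'));T=camT(c,o);Tt=toolT(o);e=Tt[:3,3]
f=cv2.cvtColor(c['frame'],cv2.COLOR_RGB2BGR)
cv2.imwrite('pics/z7.png',cv2.resize(f[185:315,200:320],None,fx=5,fy=5,interpolation=cv2.INTER_CUBIC)[:600])
for d in [-.036,.008,.053]:
    p=proj(c,T,e+Tt[:3,2]*d);print(d,p,((p[0]-200)*5,(p[1]-185)*5))
p=proj(c,T,(.5557,-.146,.07));print(((p[0]-200)*5,(p[1]-185)*5))
E
```

```text
-0.036 (np.float64(194.0106024038905), np.float64(113.61196075983561)) (np.float64(320.05301201945247), np.float64(168.05980379917804))
0.008 (np.float64(196.36338313468335), np.float64(133.01543013654617)) (np.float64(331.8169156734167), np.float64(265.07715068273086))
0.053 (np.float64(198.6293215391625), np.float64(151.48545735316668)) (np.float64(343.1466076958125), np.float64(357.4272867658334))
-0.036 (np.float64(259.571806935807), np.float64(274.65967752277095)) (np.float64(297.85903467903495), np.float64(448.29838761385474))
0.008 (np.float64(259.2517343762365), np.float64(237.89255885916552)) (np.float64(296.25867188118264), np.float64(264.4627942958276))
0.053 (np.float64(259.0364614030848), np.float64(213.23854657432247)) (np.float64(295.18230701542393), np.float64(141.19273287161235))
(np.float64(284.931274769055), np.float64(96.32236489329244))
```

View pics/z7.png

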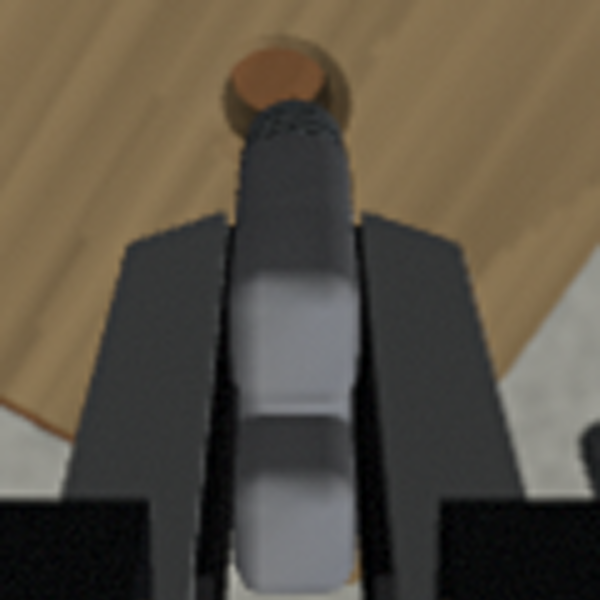

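Request:
{"method": "jog_arm", "body": {
  "moves": [
    [[0,0,0],[0,0,0],4],
    [[0,0,0],[0,0,0],4]
  ]
}}

```text
time_s: 5.38
ee_pos: [0.5564, -0.1451, 0.1428]
eef_rot: [-3.141, 0.0, -2.625]
force: [0.4, 0.4, 0.1]
grip_width: 0.0116
```

```bash
python3 - <<'E'
from station import ctrl,eyes
from meas import *
o=ctrl.get_obs();print(o['ee_pos'],o['eef_rot'],o['joint_vel'],o['force'])
c=eyes.camera('wrist');T=camT(c,o);pickle.dump((c,o),open('wrist6.pkl','wb'));o=ctrl.get_obs();print(o['ee_pos'])
f=cv2.cvtColor(c['frame'],cv2.COLOR_RGB2BGR)
cv2.imwrite('pics/z8.png',cv2.resize(f[185:315,200:320],None,fx=5,fy=5,interpolation=cv2.INTER_CUBIC)[:600])
a=onz(c,T,200+287/5,185+97/5,.07);print(a)
E
```

```text
[ 0.55643468 -0.14507612  0.14283869] [-3.14107955e+00  4.49901255e-04 -2.62525267e+00] [-0.00159599  0.00233771  0.00104432 -0.00039508 -0.00059408 -0.0005744 ] [0.36712307 0.38249977 0.07323224]
[ 0.55638357 -0.14511783  0.14277741]
[ 0.55671654 -0.14634115  0.07      ]
```

View pics/z8.png

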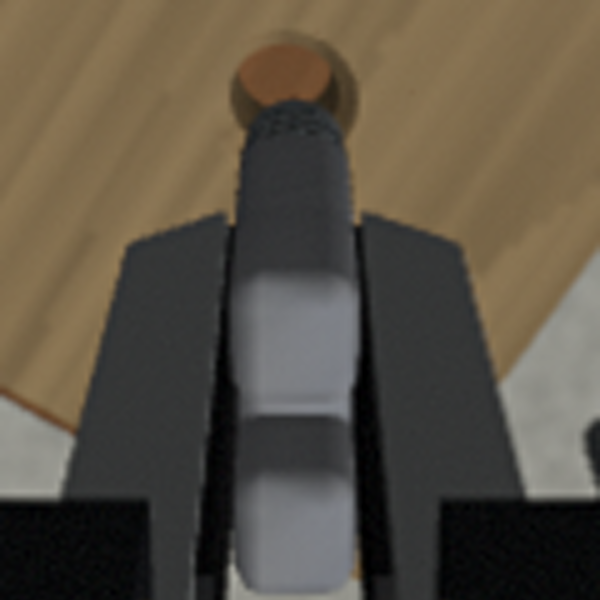

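```bash
python3 - <<'E'
from meas import *
c,o=pickle.load(open('wrist6.pkl','rb'));T=camT(c,o)
a=onz(c,T,200+294/5,185+92/5,.07);b=onz(c,T,200+294.5/5,185+150/5,.09);t=onz(c,T,200+294/5,185+30/5,.07);print(a,b,np.linalg.norm(a-t))
print(proj(c,T,o['ee_pos']+toolT(o)[:3,2]*.053))
E
```

```text
[ 0.55548776 -0.14580485  0.07      ] [ 0.55762345 -0.14454424  0.09      ] 0.009845275972059503
(np.float64(259.0386388025788), np.float64(213.2357828125888))
```

Request:
{"method": "jog_arm", "body": {
  "moves": [
    [[-1,-1,-8],[0,0,0],4],
    [[-1,-1,-16],[0,0,0],4],
    [[-1,-1,-20],[0,0,0],4],
    [[-1,-1,-22],[0,0,0],4],
    [[-1,-1,-24],[0,0,0],4]
  ]
}}

```text
time_s: 5.85
ee_pos: [0.5556, -0.1463, 0.1182]
eef_rot: [-3.141, 0.001, -2.625]
force: [3.2, -0.3, 1.2]
grip_width: 0.0115
```

Request:
{"method": "jog_arm", "body": {
  "moves": [
    [[0,0,-1.5],[0,0,0],4],
    [[0,0,-3],[0,0,0],4],
    [[0,0,-4.5],[0,0,0],4],
    [[0,0,-6],[0,0,0],4],
    [[0,0,-6],[0,0,0],4]
  ]
}}

```text
time_s: 6.27
ee_pos: [0.5555, -0.1463, 0.1123]
eef_rot: [-3.141, 0.001, -2.625]
force: [5.3, -0.8, -2.5]
grip_width: 0.0115
```

Request:
{"method": "jog_arm", "body": {
  "moves": [
    [[0.5,0,0],[0,0,0],4],
    [[1,0,0],[0,0,0],4],
    [[1,0,0],[0,0,0],4],
    [[1,0,0],[0,0,0],4]
  ]
}}

```text
time_s: 6.6
ee_pos: [0.5559, -0.1461, 0.1122]
eef_rot: [3.141, -0.001, -2.625]
force: [0.7, -0.2, -1.3]
grip_width: 0.0112
```

Request:
{"method": "jog_arm", "body": {
  "moves": [
    [[0.7,0,-1],[0,0,0],4],
    [[0.7,0,-2],[0,0,0],4],
    [[0.7,0,-3],[0,0,0],4],
    [[0.7,0,-4],[0,0,0],4],
    [[0.7,0,-4],[0,0,0],4]
  ]
}}

```text
time_s: 7.02
ee_pos: [0.5567, -0.1461, 0.1081]
eef_rot: [3.141, -0.0, -2.625]
force: [0.3, -0.5, -0.4]
grip_width: 0.0115
```

Request:
{"method": "jog_arm", "body": {
  "moves": [
    [[0,0,-0.7],[0,0,0],4],
    [[0,0,-1.3],[0,0,0],4],
    [[0,0,-2],[0,0,0],4],
    [[0,0,-2],[0,0,0],4]
  ]
}}

```text
time_s: 7.35
ee_pos: [0.5569, -0.1462, 0.1063]
eef_rot: [3.141, -0.0, -2.625]
force: [0.5, -0.2, -0.3]
grip_width: 0.0118
```

Request:
{"method": "jog_arm", "body": {
  "moves": [
    [[0,0,-0.7],[0,0,0],4],
    [[0,0,-1.4],[0,0,0],4],
    [[0,0,-2],[0,0,0],4],
    [[0,0,-2],[0,0,0],4]
  ]
}}

```text
time_s: 7.68
ee_pos: [0.5569, -0.1462, 0.1043]
eef_rot: [3.141, -0.0, -2.625]
force: [0.1, 0.7, -1.0]
grip_width: 0.0116
```

Request:
{"method": "jog_arm", "body": {
  "moves": [
    [[0,0,-0.5],[0,0,0],4],
    [[0,0,-1],[0,0,0],4],
    [[0,0,-1.5],[0,0,0],4],
    [[0,0,-1.5],[0,0,0],4]
  ]
}}

```text
time_s: 8.02
ee_pos: [0.5569, -0.1462, 0.1028]
eef_rot: [3.141, -0.0, -2.625]
force: [0.7, 0.9, -1.7]
grip_width: 0.0117
```

Request:
{"method": "jog_arm", "body": {
  "moves": [
    [[0,0,-0.5],[0,0,0],4],
    [[0,0,-1],[0,0,0],4],
    [[0,0,-1.5],[0,0,0],4],
    [[0,0,-1.5],[0,0,0],4]
  ]
}}

```text
time_s: 8.35
ee_pos: [0.557, -0.1462, 0.1015]
eef_rot: [-3.142, 0.0, -2.625]
force: [-0.3, 0.2, 0.3]
grip_width: 0.0116
```

Request:
{"method": "jog_arm", "body": {
  "moves": [
    [[0,0,-0.5],[0,0,0],4],
    [[0,0,-1],[0,0,0],4],
    [[0,0,-1.5],[0,0,0],4],
    [[0,0,-1.5],[0,0,0],4]
  ]
}}

```text
time_s: 8.68
ee_pos: [0.5571, -0.1462, 0.1004]
eef_rot: [-3.141, 0.0, -2.625]
force: [-2.1, 1.1, 6.3]
grip_width: 0.0117
```

Request:
{"method": "jog_arm", "body": {
  "moves": [
    [[0,0,-0.5],[0,0,0],4],
    [[0,0,-1],[0,0,0],4],
    [[0,0,-1],[0,0,0],4],
    [[0,0,-1],[0,0,0],4]
  ]
}}

```text
time_s: 9.02
ee_pos: [0.5572, -0.1463, 0.0999]
eef_rot: [-3.141, 0.001, -2.625]
force: [-3.0, 0.7, 9.7]
grip_width: 0.0117
```

Request:
{"method": "jog_arm", "body": {
  "moves": [
    [[-0.4,0,-0.5],[0,0,0],4],
    [[-0.4,0,-1],[0,0,0],4],
    [[-0.4,0,-1.5],[0,0,0],4],
    [[-0.4,0,-1.5],[0,0,0],4],
    [[-0.4,0,-1.5],[0,0,0],4]
  ]
}}

```text
time_s: 9.43
ee_pos: [0.5572, -0.1463, 0.0991]
eef_rot: [-3.14, 0.002, -2.625]
force: [-3.7, 2.6, 16.2]
grip_width: 0.0117
```

Request:
{"method": "jog_arm", "body": {
  "moves": [
    [[-0.3,-0.3,-0.5],[0,0,0],4],
    [[-0.3,-0.3,-1],[0,0,0],4],
    [[-0.3,-0.3,-1],[0,0,0],4]
  ]
}}

```text
time_s: 9.68
ee_pos: [0.5571, -0.1464, 0.0985]
eef_rot: [-3.14, 0.002, -2.625]
force: [-4.3, 3.6, 19.6]
grip_width: 0.0117
```

Request:
{"method": "jog_arm", "body": {
  "moves": [
    [[0,0,-0.08],[0,0,-1],4],
    [[0,0,-0.16],[0,0,-2],4],
    [[0,0,-0.25],[0,0,-3],4],
    [[0,0,-0.33],[0,0,-4],4],
    [[0,0,-0.42],[0,0,-5],4]
  ]
}}

```text
time_s: 10.1
ee_pos: [0.5572, -0.1462, 0.0982]
eef_rot: [-3.141, 0.003, -3.066]
force: [-4.1, 4.1, 18.8]
grip_width: 0.0115
```

```bash
python3 -c "
from station import ctrl
o=ctrl.get_obs();print(o['ee_pos'],o['eef_rot'],o['force'],o['moment'],o['qpos'])"
```

```text
[ 0.55719426 -0.1462366   0.09818283] [-3.14125368e+00  3.00351599e-03 -3.06584328e+00] [-4.10827144  4.08179461 18.84631529] [ 1.26226002  0.89358589 -0.02594495] [-3.20639214e-01  4.62488897e-01  1.55971945e+00  9.42539486e-04
  1.11648298e+00 -1.96759681e+00]
```

Request:
{"method": "jog_arm", "body": {
  "moves": [
    [[-0.2,0.2,-0.15],[0,0,-1.2],4],
    [[-0.3,0.3,-0.3],[0,0,-2.4],4],
    [[-0.4,0.4,-0.45],[0,0,-3.6],4],
    [[-0.4,0.4,-0.6],[0,0,-4.8],4],
    [[-0.4,0.4,-0.75],[0,0,-6],4]
  ]
}}

```text
time_s: 10.52
ee_pos: [0.5572, -0.146, 0.0977]
eef_rot: [3.14, 0.004, 2.693]
force: [-1.0, 4.6, 19.6]
grip_width: 0.0119
```

Request:
{"method": "jog_arm", "body": {
  "moves": [
    [[0,0,-0.12],[0,0,-1.2],4],
    [[0,0,-0.24],[0,0,-2.4],4],
    [[0,0,-0.36],[0,0,-3.6],4],
    [[0,0,-0.48],[0,0,-4.8],4],
    [[0,0,-0.6],[0,0,-6],4]
  ]
}}

```text
time_s: 10.93
ee_pos: [0.5574, -0.1459, 0.0972]
eef_rot: [3.138, 0.003, 2.169]
force: [-0.3, 4.8, 20.3]
grip_width: 0.0115
```

Request:
{"method": "jog_arm", "body": {
  "moves": [
    [[0,0.2,-0.12],[0,0,-1.2],4],
    [[0,0.4,-0.24],[0,0,-2.4],4],
    [[0,0.4,-0.36],[0,0,-3.6],4],
    [[0,0.4,-0.48],[0,0,-4.8],4],
    [[0,0.4,-0.6],[0,0,-6],4]
  ]
}}

```text
time_s: 11.35
ee_pos: [0.5576, -0.1458, 0.0967]
eef_rot: [3.136, 0.001, 1.646]
force: [0.7, 3.1, 18.9]
grip_width: 0.0117
```

Request:
{"method": "jog_arm", "body": {
  "moves": [
    [[0,0,-0.12],[0,0,-1.2],4],
    [[0,0,-0.24],[0,0,-2.4],4],
    [[0,0,-0.36],[0,0,-3.6],4],
    [[0,0,-0.48],[0,0,-4.8],4],
    [[0,0,-0.6],[0,0,-6],4]
  ]
}}

```text
time_s: 11.77
ee_pos: [0.5578, -0.146, 0.0962]
eef_rot: [3.136, -0.001, 1.122]
force: [0.8, 2.4, 19.4]
grip_width: 0.0119
```

```bash
python3 - <<'E'
from station import ctrl,eyes
from meas import *
o=ctrl.get_obs();print(o['ee_pos'],o['eef_rot'],o['force'],o['moment'],o['qpos'])
c=eyes.camera('wrist');f=cv2.cvtColor(c['frame'],cv2.COLOR_RGB2BGR)
a=cv2.resize(f[185:315,200:320],None,fx=4,fy=4)
c=eyes.camera('scene');f=cv2.cvtColor(c['frame'],cv2.COLOR_RGB2BGR)
b=cv2.resize(f[100:200,160:240],None,fx=4,fy=4)
im=np.zeros((520,800,3),np.uint8);im[:520,:480]=a;im[:400,480:]=b;cv2.imwrite('pics/z9.png',im)
E
```

```text
[ 0.55783419 -0.14598145  0.09620378] [ 3.13555500e+00 -1.35857906e-03  1.12203666e+00] [ 0.79223249  2.37258976 19.44991097] [ 0.38355783 -0.2980056   0.05560752] [-3.19737868e-01  4.64267338e-01  1.56222319e+00  6.37197963e-04
  1.10893993e+00  1.28743715e-01]
```

View pics/z9.png

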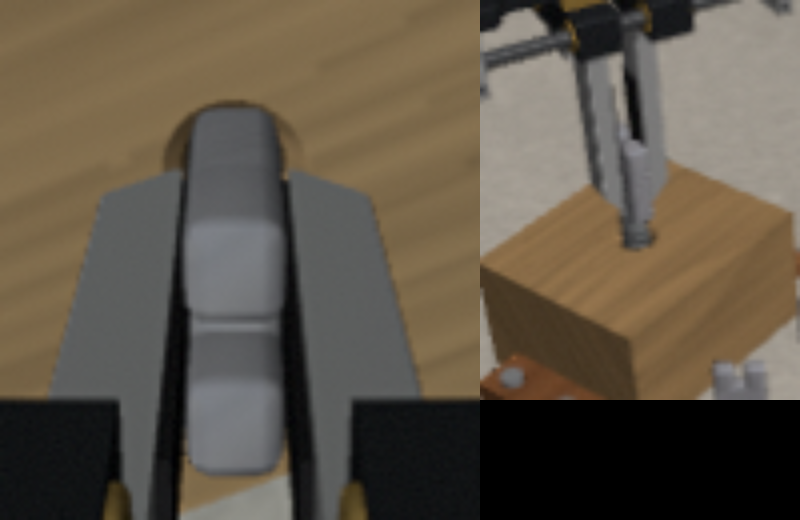

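Request:
{"method": "jog_arm", "body": {
  "moves": [
    [[0,0.2,-0.14],[0,0,-1.2],4],
    [[0,0.2,-0.26],[0,0,-2.4],4],
    [[0,0.2,-0.38],[0,0,-3.6],4],
    [[0,0.2,-0.5],[0,0,-4.8],4],
    [[0,0.2,-0.62],[0,0,-6],4]
  ]
}}

```text
time_s: 12.28
ee_pos: [0.5579, -0.1461, 0.0957]
eef_rot: [3.136, -0.004, 0.598]
force: [1.4, -0.2, 19.9]
grip_width: 0.0116
```

Request:
{"method": "jog_arm", "body": {
  "moves": [
    [[0,0,-0.12],[0,0,-1.2],4],
    [[0,0,-0.24],[0,0,-2.4],4],
    [[0,0,-0.36],[0,0,-3.6],4],
    [[0,0,-0.48],[0,0,-4.8],4],
    [[0,0,-0.6],[0,0,-6],4]
  ]
}}

```text
time_s: 12.7
ee_pos: [0.5579, -0.1464, 0.0951]
eef_rot: [3.139, -0.006, 0.075]
force: [0.7, -2.7, 20.4]
grip_width: 0.0119
```

Request:
{"method": "jog_arm", "body": {
  "moves": [
    [[0,0,-0.12],[0,0,-1.2],4],
    [[0,0,-0.24],[0,0,-2.4],4],
    [[0,0,-0.36],[0,0,-3.6],4],
    [[0,0,-0.48],[0,0,-4.8],4],
    [[0,0,-0.6],[0,0,-6],4]
  ]
}}

```text
time_s: 13.12
ee_pos: [0.5578, -0.1465, 0.0946]
eef_rot: [-3.141, -0.007, -0.449]
force: [-0.8, -2.9, 20.9]
grip_width: 0.0118
```

Request:
{"method": "jog_arm", "body": {
  "moves": [
    [[0,-0.3,-0.12],[0,0,-1.2],4],
    [[0,-0.3,-0.24],[0,0,-2.4],4],
    [[0,-0.3,-0.36],[0,0,-3.6],4],
    [[0,-0.3,-0.48],[0,0,-4.8],4],
    [[0,-0.3,-0.6],[0,0,-6],4]
  ]
}}

```text
time_s: 13.53
ee_pos: [0.5575, -0.1467, 0.0939]
eef_rot: [-3.139, -0.005, -0.972]
force: [-1.9, -1.0, 21.4]
grip_width: 0.0117
```

Request:
{"method": "jog_arm", "body": {
  "moves": [
    [[0,0,0.7],[0,0,0],4],
    [[0,0,1.4],[0,0,0],4],
    [[0,0,2.1],[0,0,0],4],
    [[0,0,2.8],[0,0,0],4],
    [[0,0,2.8],[0,0,0],4]
  ]
}}

```text
time_s: 13.95
ee_pos: [0.5572, -0.1466, 0.0956]
eef_rot: [-3.139, -0.004, -0.967]
force: [2.3, -2.7, 9.3]
grip_width: 0.0116
```

Request:
{"method": "jog_arm", "body": {
  "moves": [
    [[-0.2,0.2,0.5],[0,0,0],4],
    [[-0.3,0.3,1],[0,0,0],4],
    [[-0.3,0.3,1.5],[0,0,0],4],
    [[-0.3,0.3,1.7],[0,0,0],4],
    [[-0.3,0.3,1.7],[0,0,0],4]
  ]
}}

```text
time_s: 14.37
ee_pos: [0.5562, -0.1458, 0.0962]
eef_rot: [-3.14, -0.002, -0.967]
force: [3.3, -2.4, 6.6]
grip_width: 0.0116
```

```bash
python3 - <<'E'
from station import ctrl,eyes
from meas import *
o=ctrl.get_obs();print(o['ee_pos'],o['eef_rot'],o['force'],o['moment'],o['qpos'])
c=eyes.camera('wrist');f=cv2.cvtColor(c['frame'],cv2.COLOR_RGB2BGR)
a=cv2.resize(f[185:315,200:320],None,fx=4,fy=4)
c=eyes.camera('scene');f=cv2.cvtColor(c['frame'],cv2.COLOR_RGB2BGR)
b=cv2.resize(f[100:200,160:240],None,fx=4,fy=4)
im=np.zeros((520,800,3),np.uint8);im[:520,:480]=a;im[:400,480:]=b;cv2.imwrite('pics/z10.png',im)
E
```

```text
[ 0.5561679  -0.14580426  0.096153  ] [-3.14041005e+00 -1.68039358e-03 -9.67363106e-01] [ 3.28695415 -2.42129219  6.55096998] [-0.57901538 -0.74624243 -0.00653628] [-3.20055430e-01  4.63238909e-01  1.56388042e+00 -7.80275458e-05
  1.11241970e+00  2.21813746e+00]
```

View pics/z10.png

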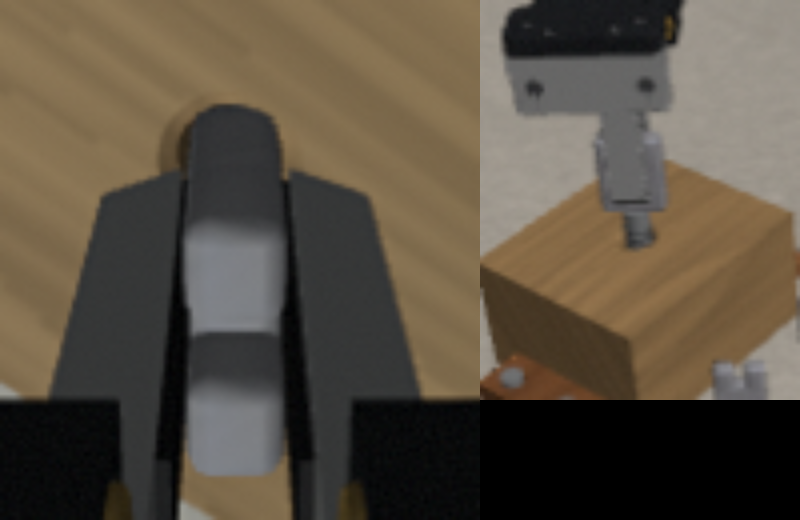

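Request:
{"method": "jog_arm", "body": {
  "moves": [
    [[0.5,-0.3,0.4],[0,0,0],4],
    [[1,-0.7,0.8],[0,0,0],4],
    [[1,-0.7,1.2],[0,0,0],4],
    [[1,-0.7,1.2],[0,0,0],4]
  ]
}}

```text
time_s: 14.8
ee_pos: [0.5564, -0.146, 0.0966]
eef_rot: [3.141, 0.001, -0.967]
force: [1.4, -0.2, 4.3]
grip_width: 0.0114
```

Request:
{"method": "jog_arm", "body": {
  "moves": [
    [[0.3,0,0.7],[0,0,0],4],
    [[0.3,0,0.7],[0,0,0],4],
    [[0.3,0,0.7],[0,0,0],12.5],
    [[0.3,0,0.7],[0,0,0],15],
    [[0.3,0,0.7],[0,0,0],20]
  ],
  "squeeze": 10
}}

```text
time_s: 15.22
ee_pos: [0.5566, -0.1461, 0.0972]
eef_rot: [3.141, 0.001, -0.967]
force: [-0.1, 0.1, -0.1]
grip_width: 0.0181
```

Request:
{"method": "jog_arm", "body": {
  "moves": [
    [[0,0,0],[0,0,0],30],
    [[0,0,0],[0,0,0],40],
    [[0,0,0],[0,0,0],50],
    [[0,0,0],[0,0,0],50],
    [[0,0,0],[0,0,0],50]
  ]
}}

```text
time_s: 15.63
ee_pos: [0.5568, -0.1462, 0.0975]
eef_rot: [-3.142, 0.0, -0.967]
force: [1.2, -0.5, -0.3]
grip_width: 0.0481
```

```bash
python3 - <<'E'
from station import ctrl,eyes
from meas import *
o=ctrl.get_obs();print(o['ee_pos'],o['force'],o['grip_width'])
c=eyes.camera('wrist');f=cv2.cvtColor(c['frame'],cv2.COLOR_RGB2BGR)
a=cv2.resize(f[185:315,200:320],None,fx=4,fy=4)
c=eyes.camera('scene');f=cv2.cvtColor(c['frame'],cv2.COLOR_RGB2BGR)
b=cv2.resize(f[100:200,160:240],None,fx=4,fy=4)
im=np.zeros((520,800,3),np.uint8);im[:520,:480]=a;im[:400,480:]=b;cv2.imwrite('pics/z11.png',im)
E
```

```text
[ 0.55683661 -0.14618961  0.09745899] [ 1.22560844 -0.50701998 -0.28787678] 0.048088023116191196
```

View pics/z11.png

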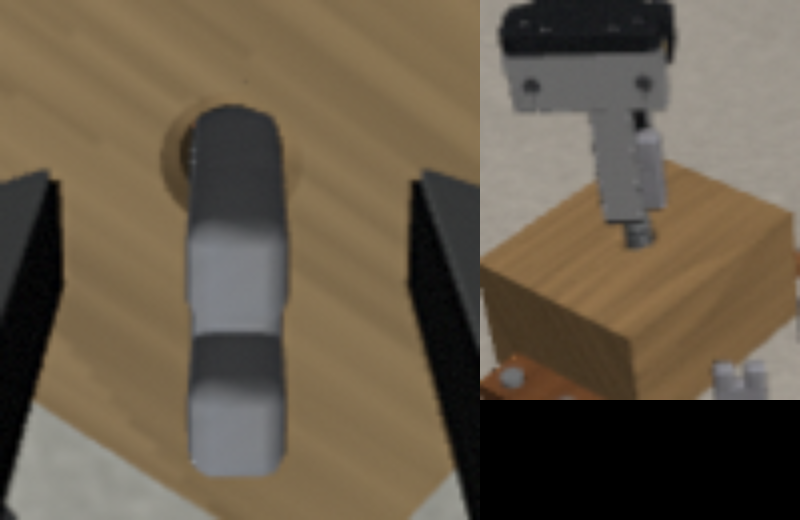

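The jaws are open and the screw stands in the hole. Next I'll retreat straight up.

Request:
{"method": "jog_arm", "body": {
  "moves": [
    [[0,0,12],[0,0,0],60],
    [[0,0,30],[0,0,0],60],
    [[0,0,55],[0,0,0],60],
    [[0,0,80],[0,0,0],60],
    [[0,0,100],[0,0,0],60]
  ]
}}

```text
time_s: 16.15
ee_pos: [0.557, -0.1462, 0.2004]
eef_rot: [-3.14, -0.002, -0.967]
force: [-0.5, 0.4, 0.6]
grip_width: 0.0601
```

Request:
{"method": "jog_arm", "body": {
  "moves": [
    [[-20,20,10],[0,0,0],60],
    [[-40,50,20],[0,0,0],60],
    [[-60,80,20],[0,0,0],60],
    [[-70,110,20],[0,0,0],60],
    [[-70,110,20],[0,0,0],60]
  ]
}}

```text
time_s: 16.57
ee_pos: [0.4854, -0.0327, 0.2191]
eef_rot: [-3.14, -0.001, -0.965]
force: [-0.4, 0.5, 0.2]
grip_width: 0.0599
```

```bash
python3 - <<'E'
from station import ctrl,eyes
from meas import *
o=ctrl.get_obs();print(o['time_s'],o['ee_pos'],o['force'])
c=eyes.camera('scene');f=cv2.cvtColor(c['frame'],cv2.COLOR_RGB2BGR);T=camT(c)
cv2.imwrite('pics/z12.png',cv2.resize(f[100:300,130:400],None,fx=2.9,fy=2.9,interpolation=cv2.INTER_CUBIC))
cv2.imwrite('pics/z13.png',cv2.resize(f[105:175,165:245],None,fx=8,fy=8,interpolation=cv2.INTER_CUBIC))
for z in (.070,.0435+.045,.0435+.089):
    p=proj(c,T,(.5565,-.146,z));print(z,(p[0]-165)*8,(p[1]-105)*8)
E
```

```text
16.5667 [ 0.48540454 -0.03272697  0.21907327] [-0.37833134  0.53435477  0.15570606]
0.07 271.1316075619825 430.07258930245825
0.0885 263.9780474454217 372.40749543521974
0.1325 246.22637522303603 228.21144823376994
```

View pics/z12.png

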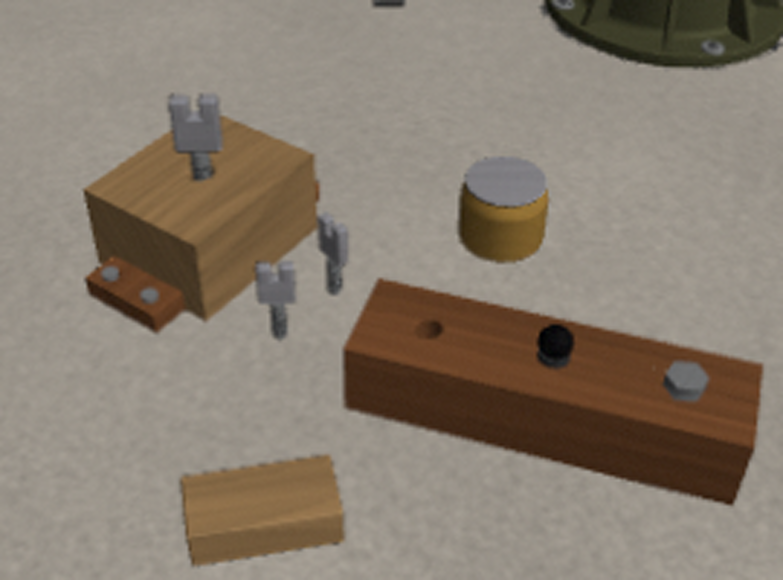

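View pics/z13.png

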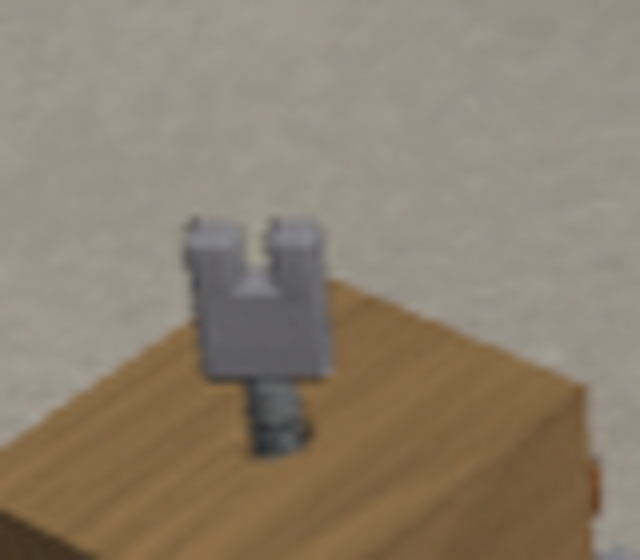

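The screw stands in the hole, with its head top and base where a tip height of about 43.5 mm puts them (rows 225 and 378 against 228 and 372 predicted). The tin, offcut, bolt and ball look undisturbed.

```bash
python3 -c "
from station import ctrl
print(ctrl.hand_in())"
```

```text
the job is handed in; nothing more can be done
None
```

The wing screw now stands released in the pilot hole of the pine block, turned clockwise about 4.6 rad. I handed the job in at about 17 s, and no verdict was reported.

- **Pushing and turning:** I lifted the screw from the rack, set it in the hole and found wood at a tip height of about 48 mm. I turned it under a measured push of 19–21 N. The highest reading was 21.4 N, below the 30 N limit.
- **Depth:** At nearly the same push, the tool sank about 4.6 mm while turning, where 4.4 mm was expected. That puts the screw past the 3 mm asked for. The thread depth is worked out from the tool height, not measured directly.
- **Last checks:** After I backed off, the scene picture showed the screw standing in the hole. Its head was within about 1 pixel of where the estimated depth puts it. The bolt, ball stud, tin, offcut and the two smaller screws looked unmoved, though I judged that by eye only. The gripper was clear and touching nothing.
- **Small disagreements:** The camera estimates of the hole differed by 1–2 mm. There was up to about 5 N of sideways force on the way in, and I corrected it with small shifts. While easing off the push, one shift went the wrong way by about 0.3 mm. I corrected it before opening the jaws.

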